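# Put the planed chopping board away in the graduated rack

### The arm

A 7-joint arm with a two-finger parallel gripper is mounted at the origin on the work surface. World frame = base frame: x ahead of the robot, y to its left, z up, the work surface at z = 0. Lengths are in m, angles in rad, forces in N, time in s.
With the tool pointing down it reaches from about 0.35 to 0.9 m from the base axis. Payload 8.1 kg.
Tool frame: the origin (TCP) lies on the centre line of the jaws, within the pads' length; the fingertips stand 25 mm ahead of it and the grasp point (between the pads) lies 6 mm ahead of it; z points along the fingers, y is the direction in which the jaws open and shut (so a half turn about z gives the same grasp; the last joint's range is limited). The gripper opens to 85 mm and grips with 20 to 120 N. Pads are 22 mm wide; open, the fingers measure 114 mm over their backs; the gripper's body (76 mm by 85 mm) begins 54 mm behind the grasp point. The pads swing forward as they close: fully open they stand 13 mm farther back than shut.
Start: joints at [-1.4, 0.434, 0.025, 1.573, -0.012, 1.134, -0.075], TCP at [0.169, 0.602, 0.256] pointing down, gripper open.
Joint ranges: [-2.62, 2.62], [-0.44, 2.09], [-1.27, 1.32], [0.08, 2.57], [-1.32, 4.46], [0.12, 2], [-2.74, 2.74]. Speed limits (rad/s): [2.22, 2.22, 3.01, 3.01, 3.14, 3.14, 3.14].

### API

Orientations are given as a rotation vector (axis times angle).
In Python, from bench import monitor, imaging, env gives the robot as it stands. The module is installed in compiled form; this text tells all that it offers.
- The arm moves only by the shell command python3 -m pendant 'ROWS' [FORCE]. ROWS is JSON, a list that holds one entry, the list of rows, each a list of 5 numbers: the shift along the tool's x, y, z in cm, then the turn about the tool's z in rad, then the opening, from -1 (shut) to 1 (fully open). A call has 1 to 10 rows; each row is the pose to reach, as a shift and turn from the pose measured when the call began, along the tool's axes at that moment; what a row does not reach only later rows make up. A row lasts 1/12 s, in which the tool goes at most 41.7 mm and 7.16 degrees, less where a joint would pass 70% of its speed; a pose out of reach is approached as far as the arm can. A call with a gripper value outside its range is refused whole. The fingers move at their own pace and stop on an object; FORCE is the grip in N (left out, the last holds). Time passes only in rows, so rows that repeat a pose let the fingers close. It gives the time, the measured TCP pose, the force and the opening at its end, in the units of the state.
- monitor.sense(): the state, without advancing time (a new reading comes with each control period).
- imaging.get_image(name): name is "scene" or "top" or "wrist"; returns a dict with "color" (400x640x3 uint8, red, green, blue), "fx", "fy", "cx", "cy" (pixels), "pose" (4x4, takes a point from camera to world coordinates). Camera axes: x right, y down, z forward; pixel columns grow to the right and rows downward; lengths in m; the calibration is good to about 2 mm. A picture is of the moment at which its call begins. There is no depth.
- env.sign_off(): hands the job in, once; it reports no verdict.
The state is a dict: "time": time; "joint_pos": joint angles; "qvel": joint speeds; "joint_torque": joint torques, N m; "tool_pos": TCP position; "tcp_rot": TCP orientation; "contact_force": force on the tool from outside, world axes, zero at the start; "ft_torque": the same for the moment, N m; "opening": finger opening in m.
Only numpy, scipy, OpenCV 4.12 (cv2) and the standard library are available. Lean on these libraries where they do the work, as an engineer would, in place of code of your own. Each camera call takes 0.05 s, during which the arm holds its last target.

### The job

Take the chopping board that stands nearest the wire rack out of the drain stand and put it away in the rack, in the tightest slot that takes it: start at the narrow end and feel your way slot by slot towards the wide end until the first one lets it in. Go gently, never forcing or dropping it onto the wires, and keep hold of it until it is right down on the bottom of the rack, upright and centred front to back; leave the other boards and everything else as they are.

Things in the scene. Friction and masses are not known exactly. Their poses are not given: they have to be found in the camera images.
- rack: Rack of 6 mm rod on soft rubber feet (gives 1 mm per 8 N pressed, cannot be shifted): six upside-down-U hoops with round tops, 120 mm wide along x, 85 mm tall, in a row along y on a tray 170 by 125 mm. Boards stand in the five slots, width along x, on rest rails 10 mm above the table. Origin: middle, at table height; x along the slots, +y to the narrow end, z up
- first_slot (a point): Middle of the rack's narrowest slot, level with the hoop tops (85 mm up; rack y = +42 mm). Clear widths of the slots from this end: 7.5, 10.5, 13.5, 16.5, 19.5 mm, centres at rack y = +42, +27, +9, -12, -36 mm. A board has 1.5 mm of play in its own slot and is 1.5 mm too thick for the next narrower, where it stops on the hoop tops, sinking at most 2 mm
- stand: Fixed grey drain stand left or right of the rack: tray 190 by 215 mm with bays at y = -72, 0 and +72 mm, 18 mm clear between 6 mm wire hoops 60 mm tall. Each bay holds one board, width along x, lower edge 10 mm above the table; the one nearest the rack is in an end bay. Origin: middle, at table height; x along the bays, z up
- board_a: White chopping board standing on its long edge in the drain stand: blade 160 mm wide (x), 110 tall (z), thickness (y) not told, from 8 to 16 mm, planed differently on each of the three boards. On top a grey grip, the same on all: 40 mm wide, 24 thick, from 110 to 165 mm up. 0.2 to 0.41 kg. Origin: middle of the lower edge; z up
- board_b: White chopping board standing on its long edge in the drain stand: blade 160 mm wide (x), 110 tall (z), thickness (y) not told, from 8 to 16 mm, planed differently on each of the three boards. On top a grey grip, the same on all: 40 mm wide, 24 thick, from 110 to 165 mm up. 0.2 to 0.41 kg. Origin: middle of the lower edge; z up
- board_c: White chopping board standing on its long edge in the drain stand: blade 160 mm wide (x), 110 tall (z), thickness (y) not told, from 8 to 16 mm, planed differently on each of the three boards. On top a grey grip, the same on all: 40 mm wide, 24 thick, from 110 to 165 mm up. 0.2 to 0.41 kg. Origin: middle of the lower edge; z up
- plates: bystander: stack of seven black plates, 150 mm across, 49 mm tall. Origin: centre of the underside
- bowl: bystander: small steel bowl, 120 mm across, 55 mm tall. Origin: centre of the underside
- tub: bystander: lidded white food tub, 108 by 108 by 90 mm. Origin: centre of the underside
There are look-alikes about, which are no part of the job. Leave any purple look-alike of the board_c alone.

How it is judged:
On the way, in this order (a step that is already met when the one before it is completed fails the run):
1. the board that stood nearest the rack is held and lifted out of the drain stand (((z of board_a in the frame of stand above 0.06 m and contact force between the fingers and board_a above 0.5 N and ((y of rack in the frame of stand above 0 m and y of each of board_b, board_c in the frame of stand below 0.036 m) or (y of rack in the frame of stand below 0 m and y of each of board_b, board_c in the frame of stand above -0.036 m))) or (z of board_b in the frame of stand above 0.06 m and contact force between the fingers and board_b above 0.5 N and ((y of rack in the frame of stand above 0 m and y of each of board_a, board_c in the frame of stand below 0.036 m) or (y of rack in the frame of stand below 0 m and y of each of board_a, board_c in the frame of stand above -0.036 m))) or (z of board_c in the frame of stand above 0.06 m and contact force between the fingers and board_c above 0.5 N and ((y of rack in the frame of stand above 0 m and y of each of board_a, board_b in the frame of stand below 0.036 m) or (y of rack in the frame of stand below 0 m and y of each of board_a, board_b in the frame of stand above -0.036 m))))), for 0.1 s.
2. it is down on the bottom of a slot of the rack, still held (((x of board_a in the frame of rack between -0.025 and 0.025 m and y of board_a in the frame of rack between -0.05 and 0.05 m and z of board_a in the frame of rack below 0.014 m and angle between board_a's own z axis and vertical below 0.06 rad and angle between the x axis of board_a and the x axis of rack, either way round below 0.09 rad and contact force between the fingers and board_a above 0.5 N) or (x of board_b in the frame of rack between -0.025 and 0.025 m and y of board_b in the frame of rack between -0.05 and 0.05 m and z of board_b in the frame of rack below 0.014 m and angle between board_b's own z axis and vertical below 0.06 rad and angle between the x axis of board_b and the x axis of rack, either way round below 0.09 rad and contact force between the fingers and board_b above 0.5 N) or (x of board_c in the frame of rack between -0.025 and 0.025 m and y of board_c in the frame of rack between -0.05 and 0.05 m and z of board_c in the frame of rack below 0.014 m and angle between board_c's own z axis and vertical below 0.06 rad and angle between the x axis of board_c and the x axis of rack, either way round below 0.09 rad and contact force between the fingers and board_c above 0.5 N))), for 0.1 s.
At the end, for the whole second after the job is handed in: The board from nearest the rack is released, still, in the tightest slot that takes it (under 2 mm between each face and its wire), lower edge under 4 mm above the rest rails, upright to 0.06 rad, in line to 0.09 rad, centred to 25 mm; the other two not moved 20 mm (((x of board_a in the frame of rack between -0.025 and 0.025 m and y of board_a in the frame of rack between -0.05 and 0.05 m and z of board_a in the frame of rack below 0.014 m and angle between board_a's own z axis and vertical below 0.06 rad and angle between the x axis of board_a and the x axis of rack, either way round below 0.09 rad and ((y of board_a_c2 in the frame of rack between 0.04225 and 0.04875 m and y of board_a_c3 in the frame of rack between 0.03525 and 0.04175 m) or (y of board_a_c3 in the frame of rack between 0.04225 and 0.04875 m and y of board_a_c2 in the frame of rack between 0.03525 and 0.04175 m) or (y of board_a_c2 in the frame of rack between 0.02875 and 0.03525 m and y of board_a_c3 in the frame of rack between 0.01875 and 0.02525 m) or (y of board_a_c3 in the frame of rack between 0.02875 and 0.03525 m and y of board_a_c2 in the frame of rack between 0.01875 and 0.02525 m) or (y of board_a_c2 in the frame of rack between 0.01225 and 0.01875 m and y of board_a_c3 in the frame of rack between -0.00075 and 0.00575 m) or (y of board_a_c3 in the frame of rack between 0.01225 and 0.01875 m and y of board_a_c2 in the frame of rack between -0.00075 and 0.00575 m) or (y of board_a_c2 in the frame of rack between -0.00725 and -0.00075 m and y of board_a_c3 in the frame of rack between -0.02325 and -0.01675 m) or (y of board_a_c3 in the frame of rack between -0.00725 and -0.00075 m and y of board_a_c2 in the frame of rack between -0.02325 and -0.01675 m) or (y of board_a_c2 in the frame of rack between -0.02975 and -0.02325 m and y of board_a_c3 in the frame of rack between -0.04875 and -0.04225 m) or (y of board_a_c3 in the frame of rack between -0.02975 and -0.02325 m and y of board_a_c2 in the frame of rack between -0.04875 and -0.04225 m)) and linear speed of board_a below 0.02 m/s and distance of each of board_b, board_c from where it was at the start of the episode below 0.02 m) or (x of board_b in the frame of rack between -0.025 and 0.025 m and y of board_b in the frame of rack between -0.05 and 0.05 m and z of board_b in the frame of rack below 0.014 m and angle between board_b's own z axis and vertical below 0.06 rad and angle between the x axis of board_b and the x axis of rack, either way round below 0.09 rad and ((y of board_b_c2 in the frame of rack between 0.04225 and 0.04875 m and y of board_b_c3 in the frame of rack between 0.03525 and 0.04175 m) or (y of board_b_c3 in the frame of rack between 0.04225 and 0.04875 m and y of board_b_c2 in the frame of rack between 0.03525 and 0.04175 m) or (y of board_b_c2 in the frame of rack between 0.02875 and 0.03525 m and y of board_b_c3 in the frame of rack between 0.01875 and 0.02525 m) or (y of board_b_c3 in the frame of rack between 0.02875 and 0.03525 m and y of board_b_c2 in the frame of rack between 0.01875 and 0.02525 m) or (y of board_b_c2 in the frame of rack between 0.01225 and 0.01875 m and y of board_b_c3 in the frame of rack between -0.00075 and 0.00575 m) or (y of board_b_c3 in the frame of rack between 0.01225 and 0.01875 m and y of board_b_c2 in the frame of rack between -0.00075 and 0.00575 m) or (y of board_b_c2 in the frame of rack between -0.00725 and -0.00075 m and y of board_b_c3 in the frame of rack between -0.02325 and -0.01675 m) or (y of board_b_c3 in the frame of rack between -0.00725 and -0.00075 m and y of board_b_c2 in the frame of rack between -0.02325 and -0.01675 m) or (y of board_b_c2 in the frame of rack between -0.02975 and -0.02325 m and y of board_b_c3 in the frame of rack between -0.04875 and -0.04225 m) or (y of board_b_c3 in the frame of rack between -0.02975 and -0.02325 m and y of board_b_c2 in the frame of rack between -0.04875 and -0.04225 m)) and linear speed of board_b below 0.02 m/s and distance of each of board_a, board_c from where it was at the start of the episode below 0.02 m) or (x of board_c in the frame of rack between -0.025 and 0.025 m and y of board_c in the frame of rack between -0.05 and 0.05 m and z of board_c in the frame of rack below 0.014 m and angle between board_c's own z axis and vertical below 0.06 rad and angle between the x axis of board_c and the x axis of rack, either way round below 0.09 rad and ((y of board_c_c2 in the frame of rack between 0.04225 and 0.04875 m and y of board_c_c3 in the frame of rack between 0.03525 and 0.04175 m) or (y of board_c_c3 in the frame of rack between 0.04225 and 0.04875 m and y of board_c_c2 in the frame of rack between 0.03525 and 0.04175 m) or (y of board_c_c2 in the frame of rack between 0.02875 and 0.03525 m and y of board_c_c3 in the frame of rack between 0.01875 and 0.02525 m) or (y of board_c_c3 in the frame of rack between 0.02875 and 0.03525 m and y of board_c_c2 in the frame of rack between 0.01875 and 0.02525 m) or (y of board_c_c2 in the frame of rack between 0.01225 and 0.01875 m and y of board_c_c3 in the frame of rack between -0.00075 and 0.00575 m) or (y of board_c_c3 in the frame of rack between 0.01225 and 0.01875 m and y of board_c_c2 in the frame of rack between -0.00075 and 0.00575 m) or (y of board_c_c2 in the frame of rack between -0.00725 and -0.00075 m and y of board_c_c3 in the frame of rack between -0.02325 and -0.01675 m) or (y of board_c_c3 in the frame of rack between -0.00725 and -0.00075 m and y of board_c_c2 in the frame of rack between -0.02325 and -0.01675 m) or (y of board_c_c2 in the frame of rack between -0.02975 and -0.02325 m and y of board_c_c3 in the frame of rack between -0.04875 and -0.04225 m) or (y of board_c_c3 in the frame of rack between -0.02975 and -0.02325 m and y of board_c_c2 in the frame of rack between -0.04875 and -0.04225 m)) and linear speed of board_c below 0.02 m/s and distance of each of board_a, board_b from where it was at the start of the episode below 0.02 m))); the robot touches nothing.
It fails at once if a board is pressed or dropped on the rack with more than 30 N (contact force between any of board_a, board_b, board_c and rack above 30 N).
It fails at once if a second board is taken or shifted (distance of each of board_a, board_b from where it was at the start of the episode above 0.02 m or distance of each of board_a, board_c from where it was at the start of the episode above 0.02 m or distance of each of board_b, board_c from where it was at the start of the episode above 0.02 m).
It fails at once if plates, bowl or tub are pushed out of place (distance of any of plates, bowl, tub from where it was at the start of the episode above 0.02 m).
It also fails if it takes over 67 s, if anything falls off the work surface, if the arm or the gripper's body presses on something with over 40 N, if the wrist force passes 120 N, or if a joint passes its speed limit or range.

## Working session

There is one attempt and no reset: what is moved stays moved. The work goes in short steps, Python scripts to look and compute and a shell command to move; the robot and the scene stay as the last step left them, time stands still between calls to the robot, and variables do not carry over. Pictures are saved under pics/ and viewed, and the job is handed in when it is done.

```bash
mkdir -p pics; ls
python3 - <<'E'
from bench import monitor, imaging, env
import cv2,numpy as np
print(monitor.sense())
for n in ["scene","top","wrist"]:
    d=imaging.get_image(n)
    print(n,d['fx'],d['fy'],d['cx'],d['cy'],np.round(d['pose'],4).tolist())
    cv2.imwrite(f'pics/{n}0.png',d['color'][:,:,::-1])
    np.savez(f'pics/{n}0.npz',**d)
E
```

```text
pics
{'time': 0.0, 'joint_pos': array([-1.39961232,  0.43519464,  0.02498857,  1.57414542, -0.01163233,
        1.1340213 , -0.07508626]), 'qvel': array([-0.0004764 ,  0.00023902,  0.00120636, -0.00121246, -0.00090717,
       -0.00099448, -0.0001205 ]), 'joint_torque': array([-2.56390713e-04, -6.70460629e+01,  1.02496561e+00, -3.16215956e+01,
        1.55917526e-02,  1.24099586e-02, -2.39305842e-05]), 'tool_pos': array([0.16890324, 0.60122629, 0.25552504]), 'tcp_rot': array([-4.28834766e-01, -3.11208595e+00,  2.54514700e-03]), 'contact_force': array([-0.94483227, -0.44838216, -0.23885801]), 'ft_torque': array([ 0.00338433, -0.02498231, -0.03844813]), 'opening': 0.0853497924238348}
scene 459.1389082754253 459.1389082754253 315.91177466067495 200.27483171712416 [[0.6928, 0.4669, -0.5495, 1.4101], [0.7209, -0.4294, 0.544, -0.7553], [0.018, -0.773, -0.6341, 0.9665], [0.0, 0.0, 0.0, 1.0]]
top 497.52107534897584 497.52107534897584 315.8456365065231 188.27512174730634 [[-0.031, -0.9756, 0.2176, 0.3493], [-0.9995, 0.031, -0.0033, 0.0235], [-0.0036, -0.2176, -0.976, 1.4437], [0.0, 0.0, 0.0, 1.0]]
wrist 336.32450334408617 336.32450334408617 316.1437548849664 203.0180804545466 [[0.2693, 0.915, 0.3002, 0.0918], [0.963, -0.2554, -0.0855, 0.6225], [-0.0016, 0.3122, -0.95, 0.3731], [0.0, 0.0, 0.0, 1.0]]
```

View pics/scene0.png

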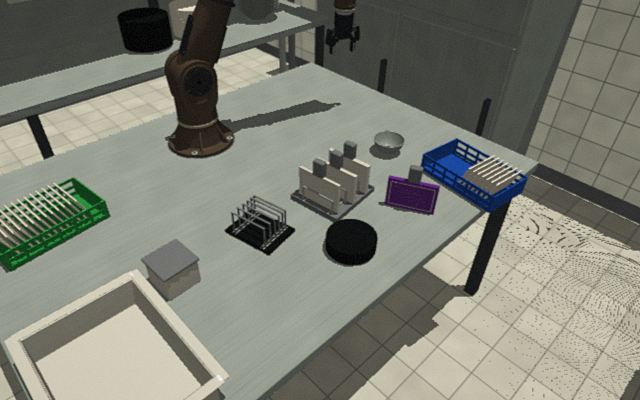

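View pics/top0.png

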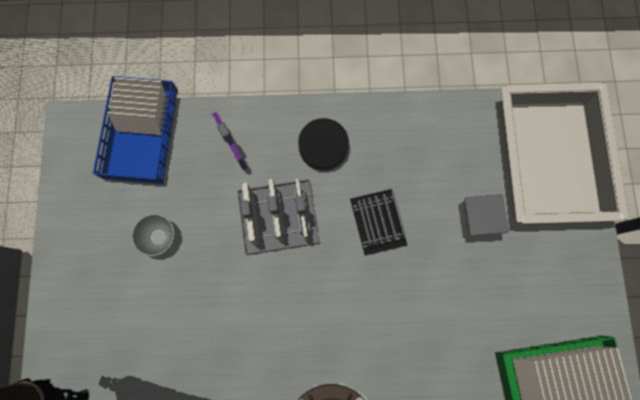

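View pics/wrist0.png

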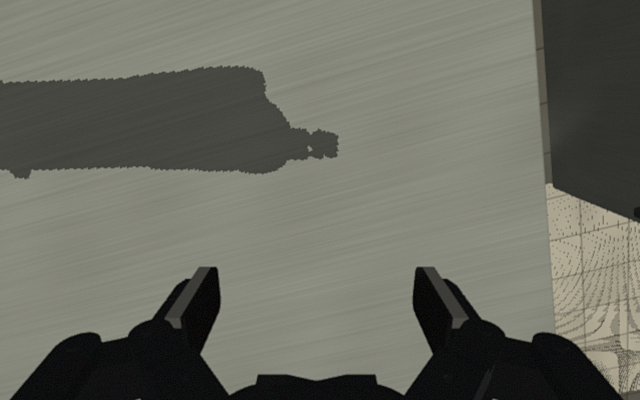

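The scene view shows the stand at about (335,190), the rack at (260,225) and the purple decoy at (412,195). In the top view the stand is at (279,217) with boards at columns 249, 276 and 304, and the rack is at (378,222). The nearest board is the one at column 304. I'll zoom in to measure.

```bash
cat > h.py <<'E'
import numpy as np,cv2
from scipy.spatial.transform import Rotation as R
def ray(d,u,v):
    P=np.array(d['pose']);r=P[:3,:3]@np.array([(u-float(d['cx']))/float(d['fx']),(v-float(d['cy']))/float(d['fy']),1]);return P[:3,3],r
def atz(d,u,v,z):
    o,r=ray(d,u,v);return o+r*(z-o[2])/r[2]
def proj(d,p):
    P=np.array(d['pose']);c=P[:3,:3].T@(np.asarray(p)-P[:3,3]);return float(d['fx'])*c[0]/c[2]+float(d['cx']),float(d['fy'])*c[1]/c[2]+float(d['cy'])
def tri(obs):
    A=np.zeros((3,3));b=np.zeros(3)
    for d,u,v in obs:
        o,r=ray(d,u,v);r=r/np.linalg.norm(r);M=np.eye(3)-np.outer(r,r);A+=M;b+=M@o
    x=np.linalg.solve(A,b);return x
def ld(n): return dict(np.load(f'pics/{n}.npz'))
def snap(n,name):
    from bench import imaging
    d=imaging.get_image(n);np.savez(f'pics/{name}.npz',**d);cv2.imwrite(f'pics/{name}.png',d['color'][:,:,::-1]);return d
def crop(name,x0,y0,x1,y1,s,out,marks=()):
    im=cv2.imread(f'pics/{name}.png')[y0:y1,x0:x1]
    im=cv2.resize(im,None,fx=s,fy=s,interpolation=cv2.INTER_CUBIC)
    for u,v in marks: cv2.circle(im,(int((u+.5-x0)*s),int((v+.5-y0)*s)),3,(0,0,255),1)
    cv2.imwrite(f'pics/{out}.png',im)
E
python3 - <<'E'
from h import *
crop('top0',230,165,420,265,4,'topc')
crop('scene0',220,130,400,270,4,'scenec')
E
```

```text
(no output)
```

View pics/topc.png

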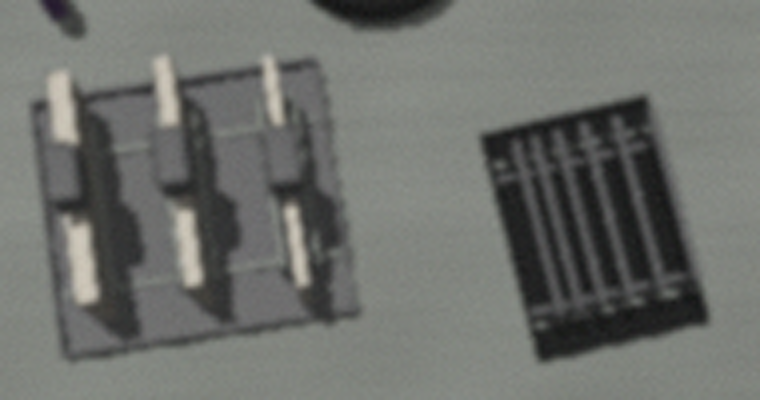

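View pics/scenec.png

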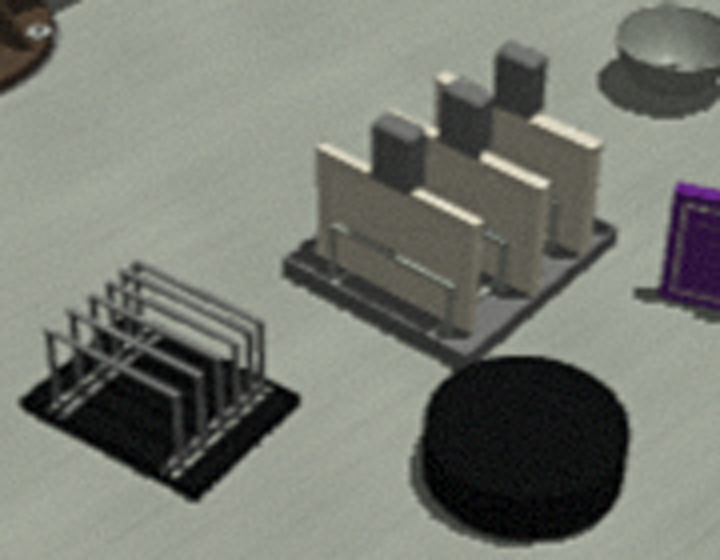

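Run:
```python
from h import *
t=ld('top0');s=ld('scene0')
T=lambda a,b:(230+a/4-.5,165+b/4-.5); S=lambda a,b:(220+a/4-.5,130+b/4-.5)
# which scene end corresponds? 
for a,b in [((270,57),(481,222)),((299,285),(318,146))]:
    print('blade end',tri([(t,*T(*a)),(s,*S(*b))]))
print('grip top', tri([(t,*T(283,150)),(s,*S(399,124))]))
c=[atz(t,*T(*q),0.0) for q in [(482,133),(650,96),(708,322),(540,360)]]
print('rack tray top',np.round(c,3),np.mean(c,0))
c2=[atz(s,*S(*q),0.0) for q in [(22,402),(197,497),(299,400)]]
print('scene',np.round(c2,3), (c2[0]+c2[2])/2)
for q in [(32,103),(318,60),(358,314),(67,358)]: print('stand',np.round(atz(t,*T(*q),0.005),3))
```

```text
blade end [0.67356937 0.07120778 0.12191129]
blade end [0.51491454 0.05303554 0.11884968]
grip top [0.59633899 0.06072556 0.17761882]
rack tray top [[ 0.639 -0.081  0.   ]
 [ 0.663 -0.207  0.   ]
 [ 0.494 -0.239  0.   ]
 [ 0.471 -0.116  0.   ]] [ 0.56695852 -0.16079807  0.        ]
scene [[ 0.488 -0.23   0.   ]
 [ 0.656 -0.196 -0.   ]
 [ 0.63  -0.073  0.   ]] [ 0.55858205 -0.15192228  0.        ]
stand [0.671 0.251 0.005]
stand [0.697 0.038 0.005]
stand [0.508 0.015 0.005]
stand [0.483 0.225 0.005]
```

```bash
cat >> h.py <<'E'
def st():
    from bench import monitor
    return monitor.sense()
def goal(p,yaw):
    """yaw: wanted direction of tool y modulo pi, given as angle of board x axis (tool y is perpendicular). returns row in cm, rad"""
    s=st();M=R.from_rotvec(s['tcp_rot']).as_matrix()
    d=M.T@(np.array(p)-s['tool_pos'])*100
    xa=np.arctan2(M[1,0],M[0,0]);ta=yaw-xa
    ta=(ta+np.pi/2)%np.pi-np.pi/2
    # turn about tool z (down) positive = negative world yaw
    turn=-ta*np.sign(-M[2,2])
    print('row',np.round(d,2),'turn',round(turn,3),'toolx ang',round(xa,3),'z',np.round(M[:,2],4),'pos',np.round(s['tool_pos'],4),'F',np.round(s['contact_force'],2),'open',round(s['opening'],4),'t',round(s['time'],2))
    return d,turn
E
python3 - <<'E'
from h import *
print(R.from_rotvec(st()['tcp_rot']).as_matrix().round(3))
goal((0.594,0.062,0.32),0.114)
E
```

```text
[[-0.963  0.27  -0.   ]
 [ 0.27   0.963 -0.001]
 [-0.    -0.001 -1.   ]]
row [-55.51 -40.44  -6.37] turn -0.388 toolx ang 2.868 z [-2.0e-04 -1.2e-03 -1.0e+00] pos [0.1689 0.6014 0.2557] F [0.06 0.54 0.52] open 0.0852 t 0.15
```

```bash
python3 - <<'E'
from h import *
goal((0.56,-0.03,0.38),0.15)
E
python3 -m pendant '[[[-2,-2,-4,0,1],[-5.5,-5,-7,-0.05,1],[-9,-8,-9,-0.1,1],[-12.5,-10,-10,-0.2,1],[-16,-12.5,-11,-0.3,1],[-19,-15,-12,-0.4,1],[-22,-17.5,-12.4,-0.4,1],[-25,-20,-12.4,-0.4,1],[-28,-22.5,-12.4,-0.4,1],[-31,-25,-12.4,-0.4,1]]]' 60
python3 - <<'E'
from h import *
goal((0.56,-0.03,0.38),0.15)
E
```

```text
row [-54.73 -50.22 -12.36] turn -0.424 toolx ang 2.868 z [-2.0e-04 -1.2e-03 -1.0e+00] pos [0.1689 0.6014 0.2557] F [0.06 0.54 0.52] open 0.0852 t 0.15
time: 0.98
tool_pos: [0.3906, 0.2895, 0.3802]
tcp_rot: [-0.198, 3.135, -0.001]
contact_force: [1.1, 0.4, 0.7]
opening: 0.0854
row [-12.79 -33.83   0.05] turn -0.024 toolx ang -3.015 z [ 2.e-04 -6.e-04 -1.e+00] pos [0.3906 0.2895 0.3802] F [1.15 0.44 0.7 ] open 0.0854 t 0.98
```

```bash
python3 -m pendant '[[[-1.4,-3.7,0,0,1],[-2.8,-7.4,0,-0.02,1],[-4.2,-11.1,0,-0.02,1],[-5.6,-14.8,0,-0.02,1],[-7,-18.5,0,-0.02,1],[-8.4,-22.2,0,-0.02,1],[-9.8,-25.9,0,-0.02,1],[-11.2,-29.6,0,-0.02,1],[-12.8,-33.8,0,-0.02,1],[-12.8,-33.8,0,-0.02,1]]]' 60
python3 -m pendant '[[[0,0,0,0,1],[0,0,0,0,1]]]'
python3 - <<'E'
from h import *
goal((0.56,-0.03,0.38),0.15)
snap('wrist','w1')
E
```

```text
time: 1.82
tool_pos: [0.5616, -0.0381, 0.3802]
tcp_rot: [-0.215, 3.134, -0.008]
contact_force: [-1.1, -0.9, -0.2]
opening: 0.0853
time: 1.98
tool_pos: [0.5615, -0.0395, 0.3798]
tcp_rot: [0.211, -3.134, 0.009]
contact_force: [-0.1, 0.1, 0.4]
opening: 0.0854
row [ 0.02  0.96 -0.03] turn -0.016 toolx ang -3.007 z [ 0.     -0.0059 -1.    ] pos [ 0.5615 -0.0395  0.3798] F [-0.12  0.11  0.44] open 0.0854 t 1.98
```

View pics/w1.png

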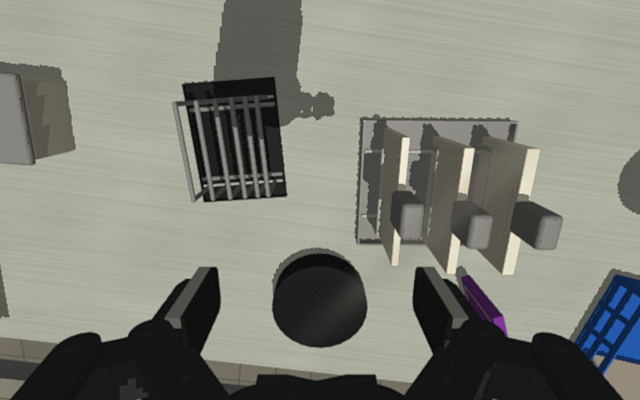

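The wrist view shows the rack at (235,140) with the narrow slots on its right, and the boards' bright top edges at about (400,200), (460,210) and (520,205). The nearest board is the thin one at column 400. I'll move sideways for a second view.

```bash
python3 -m pendant '[[[0.7,3.3,0.5,0,1],[1.4,6.6,1,0,1],[2,10,2,0,1],[2,10,2,0,1],[2,10,2,0,1]]]'
python3 - <<'E'
from h import *
goal((0.594,0.062,0.30),0.114)
snap('wrist','w2')
crop('w1',150,60,310,220,5,'w1r')
crop('w1',350,110,470,280,4,'w1b')
E
```

```text
time: 2.45
tool_pos: [0.5264, 0.0623, 0.359]
tcp_rot: [0.226, -3.132, 0.006]
contact_force: [-0.2, -0.4, 1.3]
opening: 0.0853
row [-6.7  -0.98  5.9 ] turn 0.03 toolx ang -2.998 z [-0.0012 -0.0038 -1.    ] pos [0.5264 0.0623 0.359 ] F [-0.25 -0.45  1.29] open 0.0853 t 2.45
```

View pics/w2.png

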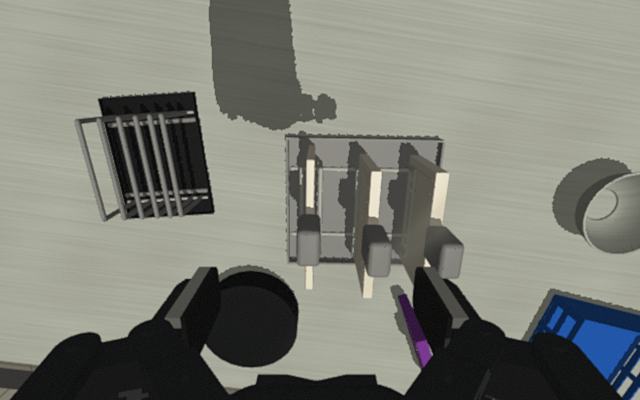

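View pics/w1r.png

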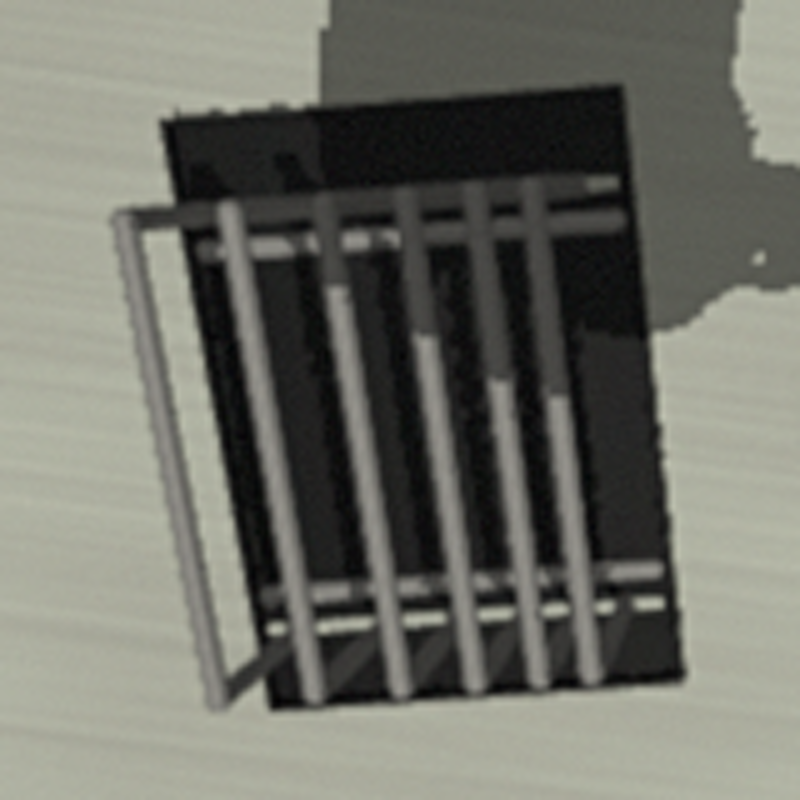

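View pics/w1b.png

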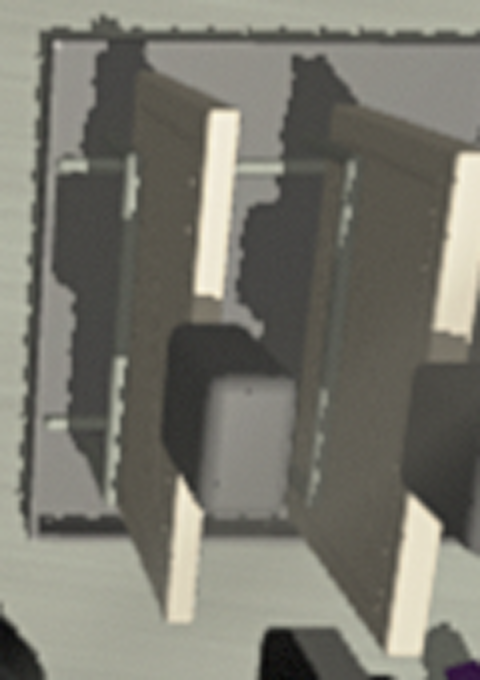

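Run:
```python
from h import *
crop('w2',70,80,230,230,5,'w2r')
crop('w2',270,130,400,310,4,'w2b')
```

```text
(no output)
```

View pics/w2r.png

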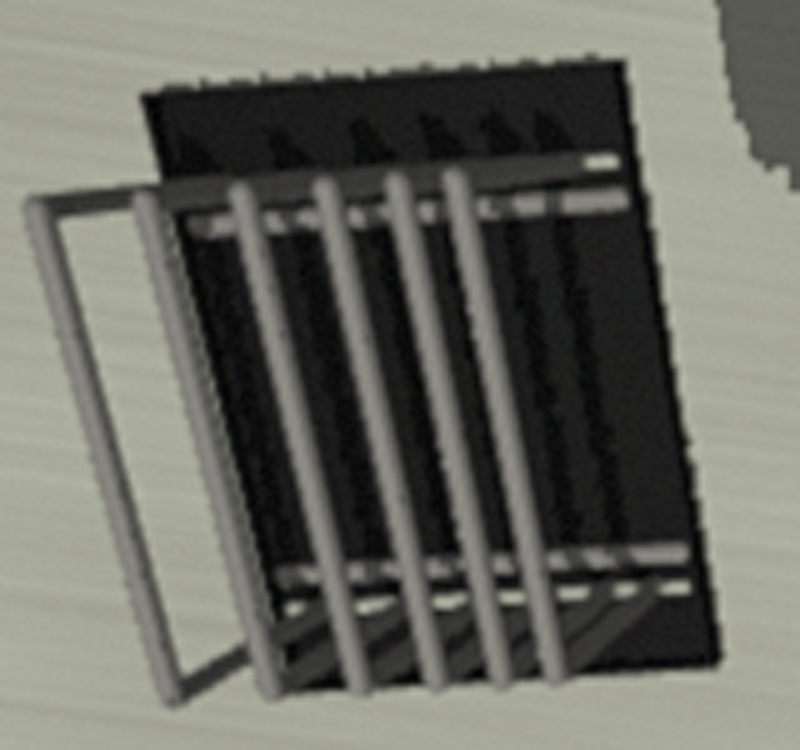

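View pics/w2b.png

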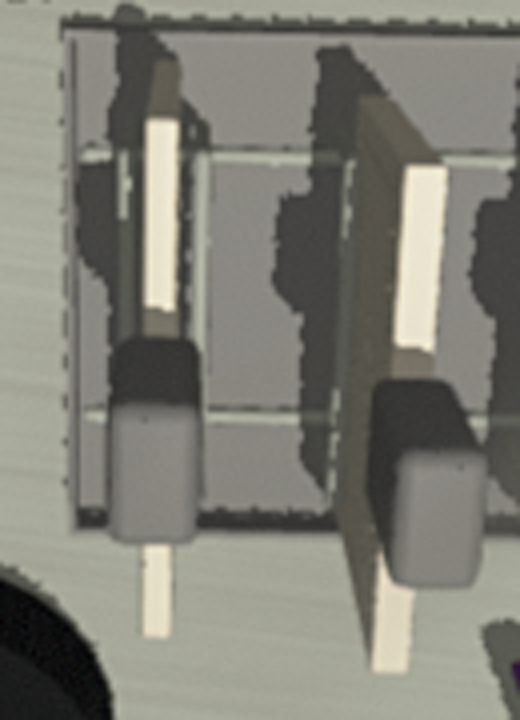

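```bash
cat > m.py <<'E'
from h import *
a=ld('w1');b=ld('w2')
A=lambda p,q:(150+p/5-.4,60+q/5-.4);B=lambda p,q:(70+p/5-.4,80+q/5-.4)
Ab=lambda p,q:(350+p/4-.4,110+q/4-.4);Bb=lambda p,q:(270+p/4-.4,130+q/4-.4)
def T(n,p,q,f=A,g=B):
    x=tri([(a,*f(*p)),(b,*g(*q))]);
    print(n,np.round(x,4),'res',[np.round(np.array(proj(a,x))-f(*p),1),np.round(np.array(proj(b,x))-g(*q),1)]);return x
h1=[T('h1f',(535,180),(455,172)),T('h1n',(592,683),(557,680))]
h2=[T('h2f',(477,183),(398,178)),T('h2n',(540,686),(503,683))]
h6=[T('h6f',(122,215),(38,203)),T('h6n',(218,708),(175,700))]
for h in (h1,h2,h6):
    d=h[1]-h[0];print('yaw',np.arctan2(d[1],d[0]),np.linalg.norm(d))
n=T('bl f',(224,110),(162,118),Ab,Bb);f=T('bl n',(181,622),(156,637),Ab,Bb)
d=f-n;print('board yaw',np.arctan2(d[1],d[0]),np.linalg.norm(d),(n+f)/2)
g=T('grip',(252,446),(154,473),Ab,Bb)
for z,fn in ((0.085,0),):
    for nm,d_,F,pts in (('w1',a,A,[(535,180),(592,683),(122,215),(218,708)]),('w2',b,B,[(455,172),(557,680),(38,203),(175,700)])):
        print(nm,np.round([atz(d_,*F(*p),z) for p in pts],4).tolist())
for nm,d_,F,pts in (('w1',a,Ab,[(224,110),(181,622)]),('w2',b,Bb,[(162,118),(156,637)])):
        print(nm,np.round([atz(d_,*F(*p),.12) for p in pts],4).tolist())
# tray corners
for nm,d_,F,pts in (('w1',a,A,[(163,120),(622,88),(684,680),(272,708)]),('w2',b,B,[(143,95),(625,62),(718,662)])):
        print('tray',nm,np.round([atz(d_,*F(*p),.003) for p in pts],4).tolist())
E
python3 m.py
```

```text
h1f [ 0.4948 -0.121   0.0859] res [array([0., 0.]), array([-0., -0.])]
h1n [ 0.6165 -0.0972  0.0815] res [array([-0. , -0.2]), array([0. , 0.2])]
h2f [ 0.4978 -0.1345  0.0847] res [array([0.1, 0.4]), array([-0.1, -0.4])]
h2n [ 0.619  -0.1104  0.082 ] res [array([-0. , -0.2]), array([0. , 0.2])]
h6f [ 0.5165 -0.2193  0.0792] res [array([0. , 0.1]), array([-0.1, -0.1])]
h6n [ 0.6375 -0.1942  0.0786] res [array([-0.1, -0.3]), array([0.1, 0.3])]
yaw 0.19264505509494026 0.12405120025178722
yaw 0.1958301665004967 0.123616311700766
yaw 0.20462141670349004 0.12362985776152265
bl f [0.5152 0.0527 0.1177] res [array([-0. , -0.1]), array([0. , 0.1])]
bl n [0.6721 0.0729 0.121 ] res [array([0., 0.]), array([-0., -0.])]
board yaw 0.12829712099066362 0.15821141448517928 [0.59367263 0.06281358 0.11933361]
grip [0.5926 0.0628 0.1745] res [array([-0.1, -0.3]), array([0.1, 0.3])]
w1 [[0.4948, -0.1211, 0.085], [0.6156, -0.0968, 0.085], [0.5158, -0.217, 0.085], [0.6355, -0.1919, 0.085]]
w2 [[0.4949, -0.1214, 0.085], [0.6147, -0.096, 0.085], [0.5156, -0.2153, 0.085], [0.634, -0.1903, 0.085]]
w1 [[0.5152, 0.0521, 0.12], [0.6726, 0.0732, 0.12]]
w2 [[0.5147, 0.0526, 0.12], [0.6727, 0.073, 0.12]]
tray w1 [[0.4955, -0.239, 0.003], [0.47, -0.1134, 0.003], [0.6373, -0.0781, 0.003], [0.6638, -0.2034, 0.003]]
tray w2 [[0.4968, -0.2408, 0.003], [0.4695, -0.1123, 0.003], [0.637, -0.079, 0.003]]
```

Two views agree on the following:

| Item | Measured | Stated |
|---|---|---|
| Board blade top height | 0.119 | 0.120 |
| Blade length | 0.158 | 0.160 |
| Grip top height | 0.1745 | 0.175 |
| Hoop centreline height | ~0.082 | 0.082 |
| Hoop spread h1–h6 | ~0.0977 | 0.0975 |

I'll go above the grip with the jaws part closed, so they stay clear of the neighbouring grip.

```bash
python3 -c "
from h import *
goal((0.593,0.0628,0.24),0.127)"
python3 -m pendant '[[[-2,0,3,0.02,0.2],[-4,-0.1,6,0.02,0.2],[-6,-0.2,9,0.02,0.2],[-6.7,-0.3,11.5,0.02,0.2],[-6.7,-0.3,11.9,0.02,0.2],[-6.7,-0.3,11.9,0.02,0.2],[-6.7,-0.3,11.9,0.02,0.2]]]' 40
python3 -c "
from h import *
goal((0.593,0.0628,0.155),0.127)
snap('wrist','w3')"
```

```text
row [-6.57 -0.61 11.95] turn 0.014 toolx ang -3.001 z [-1.0e-04 -4.6e-03 -1.0e+00] pos [0.5271 0.0601 0.3595] F [ 0.03 -0.4  -0.11] open 0.0854 t 2.5
time: 3.08
tool_pos: [0.594, 0.0654, 0.2418]
tcp_rot: [-0.188, 3.135, -0.007]
contact_force: [0.7, 0.2, -0.2]
opening: 0.0513
row [ 0.14 -0.2   8.68] turn -0.007 toolx ang -3.022 z [ 8.0e-04 -4.7e-03 -1.0e+00] pos [0.594  0.0654 0.2418] F [ 0.72  0.19 -0.2 ] open 0.0513 t 3.08
```

View pics/w3.png

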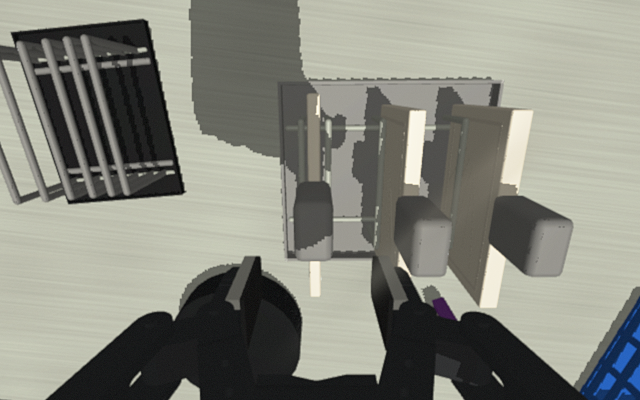

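The grip at (314,220) lies centred between the fingers at columns 250 and 380, so I'm lowering now.

```bash
python3 -m pendant '[[[0.1,-0.2,3,-0.01,0.2],[0.1,-0.2,6,-0.01,0.2],[0.1,-0.2,8,-0.01,0.2],[0.1,-0.2,8.7,-0.01,0.2],[0.1,-0.2,8.7,-0.01,0.2],[0.1,-0.2,8.7,-0.01,0.2]]]'
python3 -c "
from h import *
goal((0.593,0.0628,0.155),0.127)
snap('wrist','w4');snap('scene','s4');crop('s4',300,100,400,220,5,'s4c')"
```

```text
time: 3.63
tool_pos: [0.5946, 0.0632, 0.1573]
tcp_rot: [-0.204, 3.131, -0.006]
contact_force: [0.9, -0.6, 1.1]
opening: 0.0514
row [ 0.17 -0.02  0.23] turn 0.003 toolx ang -3.012 z [ 0.0044 -0.0036 -1.    ] pos [0.5946 0.0632 0.1573] F [ 0.95 -0.58  1.15] open 0.0514 t 3.63
```

View pics/w4.png

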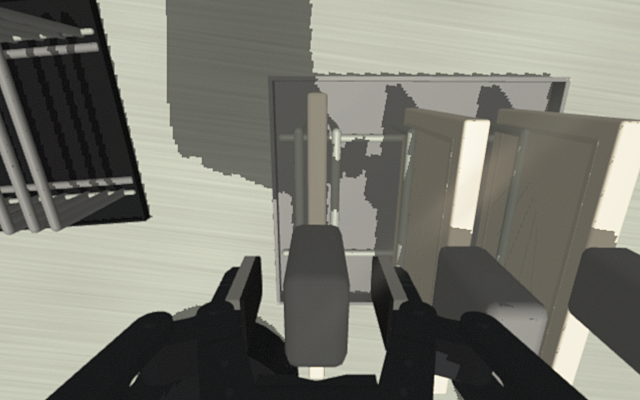

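The fingers straddle the grip at (318,290) evenly. Closing now.

```bash
python3 -m pendant '[[[0.1,0,0,0,0.2],[0.1,0,0,0,-0.2],[0.1,0,0,0,-0.6],[0.1,0,0,0,-1],[0.1,0,0,0,-1],[0.1,0,0,0,-1],[0.1,0,0,0,-1],[0.1,0,0,0,-1]]]' 60
python3 -c "
from h import *
goal((0.593,0.0628,0.24),0.127)"
```

```text
time: 4.4
tool_pos: [0.5944, 0.0633, 0.1584]
tcp_rot: [-0.204, 3.129, -0.005]
contact_force: [-1.1, -0.2, 6.7]
opening: 0.0238
row [ 0.1  -0.06 -8.16] turn 0.003 toolx ang -3.012 z [ 0.0066 -0.0028 -1.    ] pos [0.5944 0.0633 0.1584] F [-1.11 -0.2   6.69] open 0.0238 t 4.4
```

```bash
python3 -m pendant '[[[0,0,-0.5,0,-1],[0,0,-1.5,0,-1],[0,0,-3,0,-1],[0,0,-5,0,-1],[0,0,-7,0,-1],[0,0,-9,0,-1],[0,0,-10.5,0,-1],[0,0,-11,0,-1],[0,0,-11,0,-1]]]' 60
python3 -c "
from h import *
goal((0.593,0.0628,0.27),0.127)
snap('wrist','w5');snap('scene','s5');crop('s5',220,60,400,220,4,'s5c')"
```

```text
time: 5.15
tool_pos: [0.5942, 0.0636, 0.2699]
tcp_rot: [-0.203, 3.126, -0.005]
contact_force: [0.4, -0.5, -3.3]
opening: 0.0233
row [ 0.13 -0.06 -0.01] turn 0.003 toolx ang -3.012 z [ 0.0088 -0.0023 -1.    ] pos [0.5942 0.0636 0.2699] F [ 0.4  -0.51 -3.35] open 0.0233 t 5.15
```

View pics/w5.png

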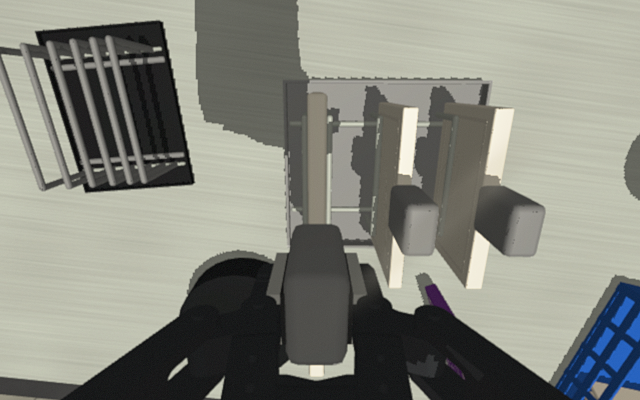

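View pics/s5c.png

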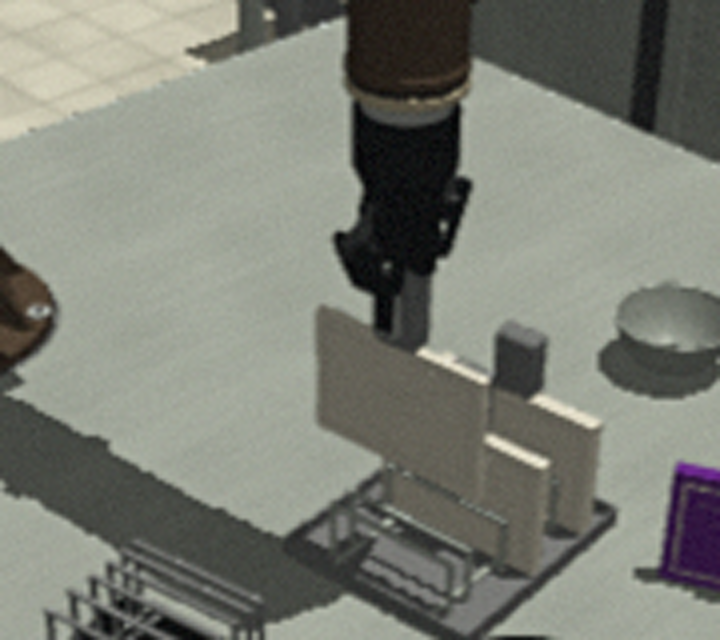

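```bash
cat > fit.py <<'E'
from h import *
from scipy.optimize import least_squares
H=np.array([48.75,35.25,18.75,-.75,-23.25,-48.75])/1000
def fitrack(obs,z=.082,free_cam=False):
    # obs: list of (d, [(hoop idx,u,v)])
    def f(p):
        r=[]
        for d,pts in obs:
            for i,u,v in pts:
                w=atz(d,u,v,z);c,s=np.cos(p[2]),np.sin(p[2])
                r.append((-s*(w[0]-p[0])+c*(w[1]-p[1])-H[i])*1000)
        r.append(((p[0]-.5655))*100)  # weak x prior
        return r
    o=least_squares(f,[.5655,-.157,.2]);return o.x,np.round(f(o.x),1)
E
python3 - <<'E'
from fit import *
a=ld('w1');b=ld('w2')
A=lambda p,q:(150+p/5-.4,60+q/5-.4);B=lambda p,q:(70+p/5-.4,80+q/5-.4)
w1=[(535,180),(592,683),(477,183),(540,686),(408,190),(474,690),(323,197),(402,697),(228,205),(316,702),(122,215),(218,708)]
w2=[(455,172),(557,680),(398,178),(503,683),(322,183),(437,688),(238,185),(360,690),(143,193),(270,695),(38,203),(175,700)]
o1=(a,[(i//2,*A(*p)) for i,p in enumerate(w1)]);o2=(b,[(i//2,*B(*p)) for i,p in enumerate(w2)])
for o in ([o1],[o2],[o1,o2]):
    p,r=fitrack(o);print(np.round(p,4),r)
c,s=np.cos(p[2]),np.sin(p[2])
for d,pts in (o1,o2):
    print('x ends',[round(1000*(c*(w[0]-p[0])+s*(w[1]-p[1])),1) for w in (atz(d,u,v,.08) for i,u,v in pts)])
for y in H*0+0,: pass
for y in (.042,.027,.009): print('slot',y,np.round([p[0]-s*y,p[1]+c*y],4))
E
```

```text
[ 0.5655 -0.1576  0.2029] [ 0.7  0.2  0.5  0.2  0.5 -0.5 -0.3  0.1 -0.6  0.1 -0.7 -0.2  0. ]
[ 0.5655 -0.1578  0.2082] [ 0.1  0.2  0.4  0.1 -0.7 -0.2 -0.5 -0.2 -0.1 -0.6  0.7  0.7 -0. ]
[ 0.5655 -0.1577  0.2055] [ 1.   0.2  0.7  0.2  0.7 -0.5 -0.1  0.1 -0.3  0.  -0.4 -0.2 -0.1  0.3
  0.1  0.1 -1.  -0.2 -0.7 -0.1 -0.4 -0.5  0.5  0.7 -0. ]
x ends [np.float64(-61.7), np.float64(62.9), np.float64(-62.0), np.float64(62.8), np.float64(-61.6), np.float64(62.7), np.float64(-61.4), np.float64(63.4), np.float64(-61.2), np.float64(63.2), np.float64(-60.7), np.float64(63.1)]
x ends [np.float64(-61.5), np.float64(62.5), np.float64(-61.0), np.float64(62.5), np.float64(-60.9), np.float64(62.8), np.float64(-61.7), np.float64(62.2), np.float64(-61.2), np.float64(62.2), np.float64(-60.5), np.float64(62.1)]
slot 0.042 [ 0.5569 -0.1166]
slot 0.027 [ 0.56   -0.1313]
slot 0.009 [ 0.5637 -0.1489]
```

```bash
python3 -c "
from h import *
goal((0.557,-0.1166,0.27),0.205)"
```

```text
row [  5.92 -17.4   -0.2 ] turn -0.075 toolx ang -3.012 z [ 0.0053 -0.003  -1.    ] pos [0.5932 0.0636 0.2676] F [-0.56 -0.16 -4.92] open 0.0232 t 5.25
```

```bash
python3 -m pendant '[[[0.7,-2,-0.1,0,-1],[1.4,-4,-0.2,-0.02,-1],[2.1,-6.5,-0.2,-0.03,-1],[3,-9,-0.2,-0.04,-1],[4,-11.5,-0.2,-0.06,-1],[4.7,-14,-0.2,-0.075,-1],[5.4,-16,-0.2,-0.075,-1],[5.9,-17.4,-0.2,-0.075,-1],[5.9,-17.4,-0.2,-0.075,-1],[5.9,-17.4,-0.2,-0.075,-1]]]' 60
python3 -c "
from h import *
goal((0.557,-0.1166,0.27),0.205)
snap('wrist','w6')
goal((0.557,-0.1166,0.27),0.205)
"
```

```text
time: 6.08
tool_pos: [0.5563, -0.1175, 0.2688]
tcp_rot: [-0.318, 3.123, -0.005]
contact_force: [0.1, 0.0, -3.0]
opening: 0.0234
row [-0.08  0.07 -0.12] turn -0.002 toolx ang -2.939 z [ 0.0031 -0.003  -1.    ] pos [ 0.5563 -0.1175  0.2688] F [ 0.14  0.05 -3.03] open 0.0234 t 6.08
row [-0.02 -0.04 -0.11] turn -0.0 toolx ang -2.937 z [ 0.0035 -0.0025 -1.    ] pos [ 0.5568 -0.1162  0.2689] F [ 0.76  0.49 -3.43] open 0.0231 t 6.13
```

View pics/w6.png

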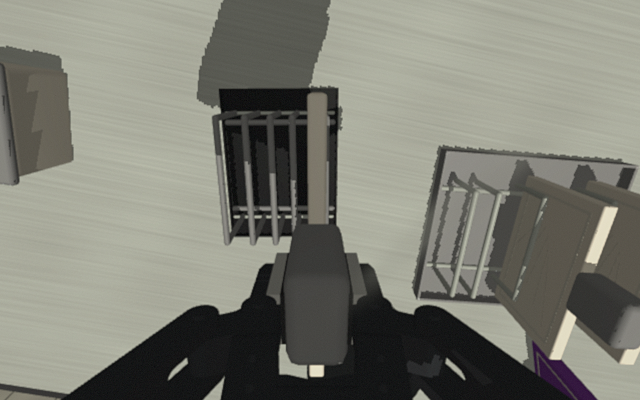

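The held blade is the strip at column 318, hiding the two narrow hoops. Four hoops are visible at columns 222 to 294. I'll refit the rack with them.

```bash
python3 -c "
from h import *
crop('w6',200,80,350,260,5,'w6r')"
```

```text
(no output)
```

View pics/w6r.png

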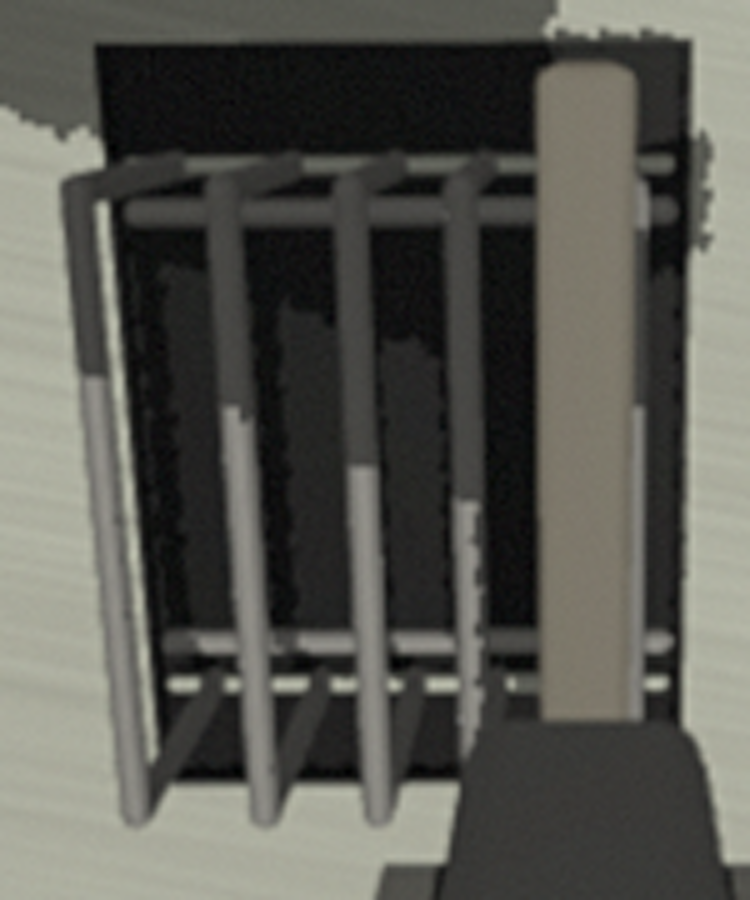

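```bash
cat > m6.py <<'E'
from fit import *
w=ld('w6')
W=lambda p,q:(200+p/5-.4,80+q/5-.4)
pts=[(5,78,190),(5,136,815),(4,225,190),(4,265,815),(3,353,190),(3,378,815),(2,463,190),(2,470,700)]
p,r=fitrack([(w,[(i,*W(a,b)) for i,a,b in pts])]);print(np.round(p,4),r)
c,s=np.cos(p[2]),np.sin(p[2])
yr=lambda q:1000*(-s*(q[0]-p[0])+c*(q[1]-p[1]))
tz=.2689-.038
print('h1 right edge',yr(atz(w,*W(648,700),.082)), yr(atz(w,*W(648,200),.082)))
for q in [(538,85),(636,85),(545,700),(634,700)]:
    x=atz(w,*W(*q),tz);print('blade',np.round(x,4),yr(x))
print('tcp',yr((.5568,-.1162,0)))
print('cam',w['pose'][:3,3], yr(w['pose'][:3,3]))
E
python3 m6.py
```

```text
[ 0.5655 -0.1576  0.2023] [-0.2  0.1  0.2  0.2  0.2  0.2  0.  -0.6 -0. ]
h1 right edge 52.61307620682355 51.309452825222266
blade [ 0.4804 -0.1379  0.2309] 36.35035681104546
blade [ 0.4787 -0.1295  0.2309] 44.97656990764182
blade [ 0.5372 -0.126   0.2309] 36.651938007358105
blade [ 0.5354 -0.1173  0.2309] 45.45054060557748
tcp 42.260831823749925
cam [ 0.47748704 -0.13395158  0.38614088] 40.809401162009976
```

```bash
python3 -m pendant '[[[0,0.12,1,0,-1],[0,0.12,2,0,-1],[0,0.12,2.8,0,-1],[0,0.12,2.8,0,-1],[0,0.12,2.8,0,-1],[0,0.12,2.8,0,-1]]]' 60
python3 -c "
from h import *
goal((0.557,-0.1166,0.233),0.2025)
snap('wrist','w7');crop('w7',200,80,350,260,5,'w7r')
goal((0.557,-0.1166,0.233),0.2025)
"
```

```text
time: 6.63
tool_pos: [0.5567, -0.115, 0.2409]
tcp_rot: [-0.321, 3.122, -0.005]
contact_force: [0.1, 0.6, -2.9]
opening: 0.0231
row [ 0.01 -0.16  0.79] turn 0.002 toolx ang -2.937 z [ 0.0034 -0.0026 -1.    ] pos [ 0.5567 -0.115   0.2409] F [ 0.06  0.58 -2.92] open 0.0231 t 6.63
row [ 0.02 -0.15  0.82] turn 0.002 toolx ang -2.937 z [ 0.004  -0.0026 -1.    ] pos [ 0.5569 -0.1151  0.2412] F [-0.4  -1.13 -2.9 ] open 0.0234 t 6.68
```

View pics/w7r.png

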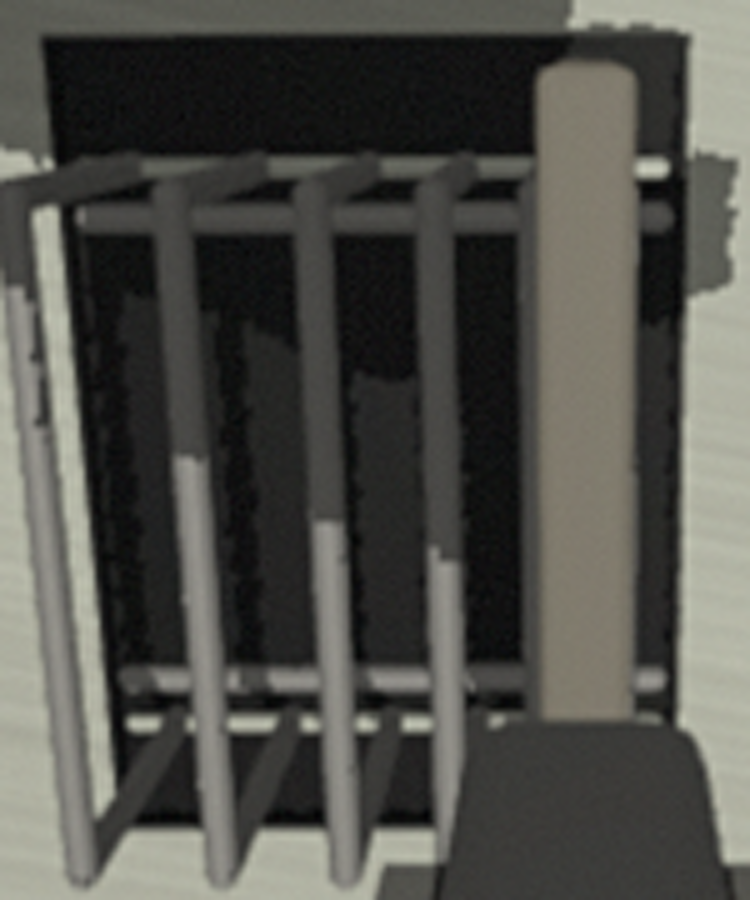

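```bash
cat > m7.py <<'E'
from fit import *
def ana(name,W,pts,tcp,bl,edges=()):
    w=ld(name)
    p,r=fitrack([(w,[(i,*W(a,b)) for i,a,b in pts])]);print('rack',np.round(p,4),r)
    c,s=np.cos(p[2]),np.sin(p[2])
    yr=lambda q:1000*(-s*(q[0]-p[0])+c*(q[1]-p[1]))
    for e in edges: print('edge',e,yr(atz(w,*W(*e),.082)))
    tz=tcp[2]-.038
    for q in bl: print('blade',round(yr(atz(w,*W(*q),tz)),2))
    print('tcp',yr(tcp),'cam',yr(w['pose'][:3,3]))
E
python3 - <<'E'
from m7 import *
ana('w7',lambda p,q:(200+p/5-.4,80+q/5-.4),[(5,15,195),(5,82,880),(4,172,190),(4,222,880),(3,312,190),(3,345,880),(2,434,190),(2,449,800)],(.5568,-.1151,.241),[(537,85),(636,85),(544,700),(634,700)],[(521,200),(530,700)])
E
```

```text
rack [ 0.5655 -0.1576  0.2032] [ 0.3 -0.  -0.   0.1 -0.1  0.  -0.2 -0.1  0. ]
edge (521, 200) 32.47178389554443
edge (530, 700) 33.316628572952304
blade 38.63
blade 47.34
blade 38.99
blade 47.89
tcp 43.42961935991084 cam 43.112476963665266
```

```bash
python3 -m pendant '[[[0,-0.13,0,0,-1],[0,-0.13,0.3,0,-1],[0,-0.13,0.5,0,-1],[0,-0.13,0.6,0,-1],[0,-0.13,0.6,0,-1]]]' 60
python3 -c "
from h import *
goal((0.557,-0.1163,0.233),0.203)
"
```

```text
time: 7.1
tool_pos: [0.557, -0.1163, 0.2348]
tcp_rot: [-0.321, 3.122, -0.005]
contact_force: [-0.2, -0.1, -4.0]
opening: 0.0233
row [-0.    0.    0.18] turn 0.002 toolx ang -2.937 z [ 0.0034 -0.0026 -1.    ] pos [ 0.557  -0.1163  0.2348] F [-0.17 -0.07 -4.03] open 0.0233 t 7.1
```

```bash
python3 -m pendant '[[[0,0,0.1,0,-1],[0,0,0.2,0,-1],[0,0,0.2,0,-1]]]' 60
python3 -m pendant '[[[0,0,0.1,0,-1],[0,0,0.1,0,-1]]]' 60
python3 -m pendant '[[[0,0,0.1,0,-1],[0,0,0.1,0,-1]]]' 60
```

```text
time: 7.35
tool_pos: [0.557, -0.1162, 0.2327]
tcp_rot: [-0.321, 3.122, -0.004]
contact_force: [-0.0, -0.1, -3.1]
opening: 0.0233
time: 7.52
tool_pos: [0.5572, -0.1161, 0.232]
tcp_rot: [-0.321, 3.121, -0.004]
contact_force: [-0.1, 0.9, 0.1]
opening: 0.0232
time: 7.68
tool_pos: [0.5573, -0.1161, 0.2314]
tcp_rot: [-0.321, 3.121, -0.004]
contact_force: [-1.5, 0.1, 3.8]
opening: 0.0229
```

```bash
python3 -m pendant '[[[0,0,0.1,0,-1],[0,0,0.1,0,-1]]]' 60
python3 -m pendant '[[[0,0,0.1,0,-1],[0,0,0.1,0,-1]]]' 60
python3 -c "
from h import *
goal((0.557,-0.1163,0.233),0.203)
snap('scene','s8');crop('s8',220,120,380,270,5,'s8c')
"
```

```text
time: 7.85
tool_pos: [0.5573, -0.1161, 0.2309]
tcp_rot: [-0.322, 3.12, -0.004]
contact_force: [-3.0, 0.6, 7.6]
opening: 0.0233
time: 8.02
tool_pos: [0.5574, -0.1162, 0.2307]
tcp_rot: [-0.322, 3.12, -0.003]
contact_force: [-4.2, 1.7, 10.0]
opening: 0.0229
row [ 0.04 -0.01 -0.23] turn 0.002 toolx ang -2.936 z [ 0.0053 -0.0016 -1.    ] pos [ 0.5574 -0.1162  0.2307] F [-4.21  1.72 10.01] open 0.0229 t 8.02
```

View pics/s8c.png

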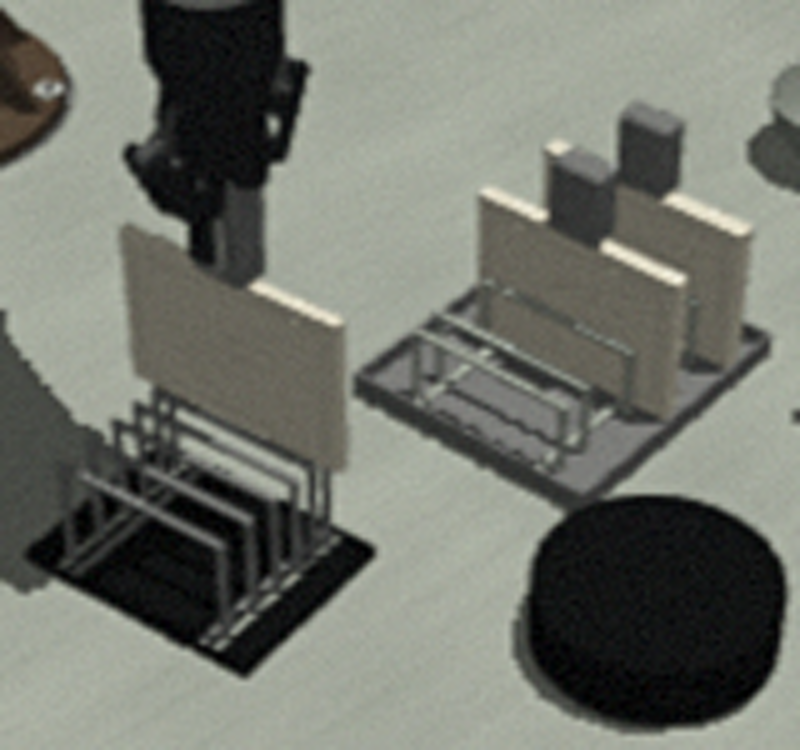

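The first slot refuses the board: the wrist force changed by about 13 N with only about 1.5 mm of sink, which the rack's feet account for. I'll lift off and go to the second slot.

```bash
python3 -m pendant '[[[0,0,-0.5,0,-1],[0,0,-1,0,-1],[0,0,-1.2,0,-1],[0.03,-1,-1.2,0,-1],[0.03,-1.5,-1.2,0,-1],[0.03,-1.5,-1.2,0,-1],[0.03,-1.5,-1.2,0,-1],[0.03,-1.5,-1.2,0,-1]]]' 60
python3 -m pendant '[[[0,0,0,0,-1],[0,0,0,0,-1]]]' 60
python3 -c "
from h import *
goal((0.56,-0.1310,0.233),0.203)
snap('wrist','w9');crop('w9',200,80,350,260,5,'w9r')
goal((0.56,-0.1310,0.233),0.203)
"
```

```text
time: 8.73
tool_pos: [0.5599, -0.131, 0.2424]
tcp_rot: [-0.321, 3.121, -0.003]
contact_force: [-0.5, 0.3, -3.7]
opening: 0.0232
time: 8.9
tool_pos: [0.5598, -0.1307, 0.2422]
tcp_rot: [-0.321, 3.121, -0.003]
contact_force: [-0.5, 0.4, -2.7]
opening: 0.0229
row [-0.01 -0.04  0.92] turn 0.002 toolx ang -2.936 z [ 0.0043 -0.0013 -1.    ] pos [ 0.5598 -0.1307  0.2422] F [-0.48  0.35 -2.67] open 0.0229 t 8.9
row [-0.   -0.03  0.93] turn 0.002 toolx ang -2.936 z [ 0.0045 -0.0013 -1.    ] pos [ 0.5599 -0.1307  0.2423] F [ 0.39  0.58 -3.1 ] open 0.0235 t 8.95
```

View pics/w9r.png

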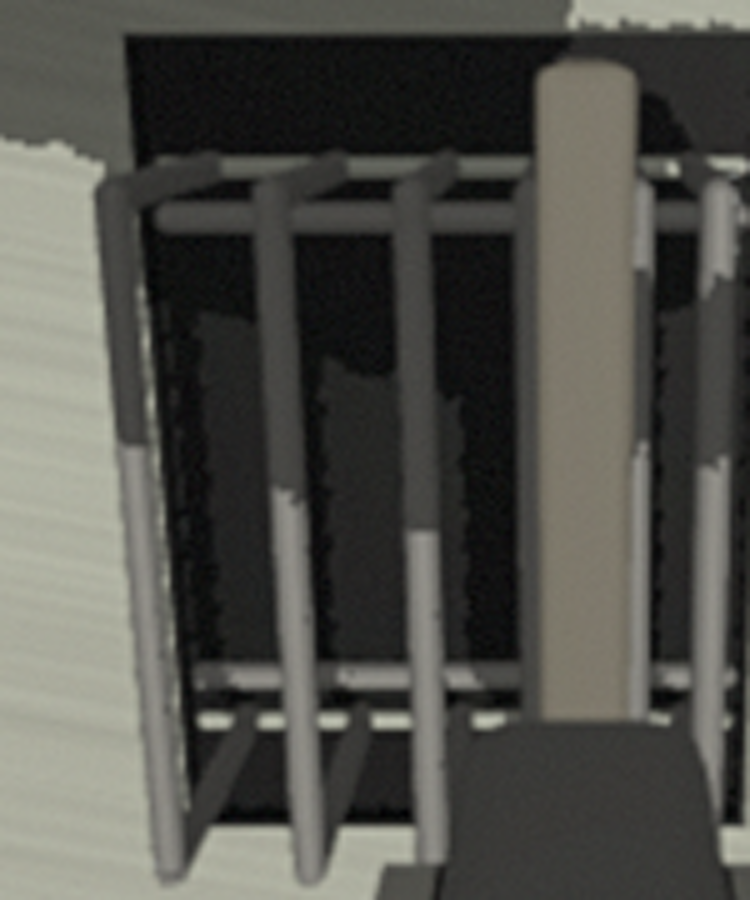

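Run:
```python
from m7 import *
ana('w9',lambda p,q:(200+p/5-.4,80+q/5-.4),[(5,114,195),(5,170,870),(4,272,195),(4,310,870),(3,411,195),(3,430,850),(0,720,195),(0,708,750)],(.5598,-.1307,.2422),[(537,85),(637,85),(543.5,700),(634,700)],[(517,200),(655,200),(522,700),(649,700)])
```

```text
rack [ 0.5655 -0.1577  0.2055] [ 0.2 -0.1  0.   0.1 -0.2 -0.3 -0.1  0.4 -0. ]
edge (517, 200) 16.094160914752788
edge (655, 200) 38.257018466555145
edge (522, 700) 16.000987149400917
edge (649, 700) 38.4496153324121
blade 22.84
blade 31.64
blade 23.04
blade 31.99
tcp 27.546891467183453 cam 27.161250813150158
```

Slot 2's outer wire edges measure 16.0 and 38.3 (should be 15.75 and 38.25), and the blade centre sits at about 27.3 against 27. It's well aligned, so I'm lowering gently.

```bash
python3 -m pendant '[[[0,-0.02,0.3,0,-1],[0,-0.02,0.6,0,-1],[0,-0.02,0.8,0,-1],[0,-0.02,0.9,0,-1],[0,-0.02,0.9,0,-1]]]' 60
python3 -m pendant '[[[0,0,0.1,0,-1],[0,0,0.2,0,-1],[0,0,0.2,0,-1]]]' 60
python3 -m pendant '[[[0,0,0.1,0,-1],[0,0,0.2,0,-1],[0,0,0.2,0,-1]]]' 60
```

```text
time: 9.37
tool_pos: [0.5597, -0.1308, 0.2328]
tcp_rot: [-0.322, 3.121, -0.003]
contact_force: [-0.2, -1.0, -4.2]
opening: 0.0239
time: 9.62
tool_pos: [0.5596, -0.1308, 0.2306]
tcp_rot: [-0.322, 3.122, -0.002]
contact_force: [0.1, -0.7, -4.1]
opening: 0.0232
time: 9.87
tool_pos: [0.5596, -0.1307, 0.2284]
tcp_rot: [-0.322, 3.122, -0.002]
contact_force: [-0.9, -0.2, -3.9]
opening: 0.0234
```

```bash
python3 -m pendant '[[[0,0,0.2,0,-1],[0,0,0.4,0,-1],[0,0,0.6,0,-1],[0,0,0.8,0,-1],[0,0,0.8,0,-1]]]' 60
python3 -m pendant '[[[0,0,0.2,0,-1],[0,0,0.5,0,-1],[0,0,0.8,0,-1],[0,0,1.1,0,-1],[0,0,1.4,0,-1],[0,0,1.5,0,-1],[0,0,1.5,0,-1]]]' 60
python3 -c "
from h import *
goal((0.56,-0.1310,0.158),0.203)"
```

```text
time: 10.28
tool_pos: [0.5594, -0.1307, 0.2199]
tcp_rot: [-0.322, 3.123, -0.002]
contact_force: [-0.1, 0.0, -3.7]
opening: 0.0234
time: 10.87
tool_pos: [0.5592, -0.1307, 0.2045]
tcp_rot: [-0.322, 3.123, -0.002]
contact_force: [-1.0, -0.0, -3.1]
opening: 0.0234
row [-0.07 -0.04  4.65] turn 0.002 toolx ang -2.936 z [ 0.0018 -0.0011 -1.    ] pos [ 0.5592 -0.1307  0.2045] F [-1.   -0.04 -3.08] open 0.0234 t 10.87
```

```bash
python3 -m pendant '[[[0,0,0.3,0,-1],[0,0,0.6,0,-1],[0,0,0.9,0,-1],[0,0,1.2,0,-1],[0,0,1.5,0,-1],[0,0,1.8,0,-1],[0,0,2.0,0,-1],[0,0,2.0,0,-1]]]' 60
python3 -m pendant '[[[0,0,0.3,0,-1],[0,0,0.6,0,-1],[0,0,0.9,0,-1],[0,0,1.2,0,-1],[0,0,1.5,0,-1],[0,0,1.8,0,-1],[0,0,2.0,0,-1],[0,0,2.0,0,-1]]]' 60
```

```text
time: 11.53
tool_pos: [0.559, -0.1306, 0.184]
tcp_rot: [-0.322, 3.124, -0.002]
contact_force: [-0.3, 0.0, -4.2]
opening: 0.0236
time: 12.2
tool_pos: [0.5588, -0.1307, 0.1634]
tcp_rot: [-0.322, 3.125, -0.002]
contact_force: [-0.9, -0.6, -3.3]
opening: 0.0232
```

Now the last 6 mm, in small steps.

```bash
python3 -m pendant '[[[0,0,0.1,0,-1],[0,0,0.2,0,-1],[0,0,0.3,0,-1],[0,0,0.4,0,-1],[0,0,0.4,0,-1]]]' 60
python3 -m pendant '[[[0,0,0.1,0,-1],[0,0,0.1,0,-1]]]' 60
python3 -m pendant '[[[0,0,0.1,0,-1],[0,0,0.1,0,-1]]]' 60
python3 -m pendant '[[[0,0,0.1,0,-1],[0,0,0.1,0,-1]]]' 60
```

```text
time: 12.62
tool_pos: [0.5588, -0.1307, 0.1593]
tcp_rot: [-0.322, 3.125, -0.002]
contact_force: [-1.1, 0.3, -3.6]
opening: 0.0237
time: 12.78
tool_pos: [0.5588, -0.1308, 0.1584]
tcp_rot: [-0.322, 3.125, -0.002]
contact_force: [-0.6, 0.5, -0.8]
opening: 0.0233
time: 12.95
tool_pos: [0.5589, -0.1308, 0.1577]
tcp_rot: [-0.322, 3.124, -0.002]
contact_force: [-2.1, -0.7, 2.6]
opening: 0.0232
time: 13.12
tool_pos: [0.5588, -0.1309, 0.1572]
tcp_rot: [-0.322, 3.124, -0.002]
contact_force: [-3.0, 1.2, 6.2]
opening: 0.0234
```

It is seated: the force is up about 10 N at TCP z 0.157, and first contact came at 0.158, the height at which I took it from the stand. A quick look before letting go.

```bash
python3 -m pendant '[[[0,0,-0.04,0,-1],[0,0,-0.04,0,-1]]]' 60
python3 -c "
from h import *
goal((0.56,-0.1310,0.158),0.203)
snap('scene','s10');crop('s10',220,120,380,270,5,'s10c')"
```

```text
time: 13.28
tool_pos: [0.5588, -0.1309, 0.1578]
tcp_rot: [-0.321, 3.124, -0.001]
contact_force: [-2.5, 0.4, 2.6]
opening: 0.0234
row [-0.11 -0.03 -0.02] turn 0.002 toolx ang -2.936 z [ 1.3e-03 -7.0e-04 -1.0e+00] pos [ 0.5588 -0.1309  0.1578] F [-2.49  0.41  2.56] open 0.0234 t 13.28
```

View pics/s10c.png

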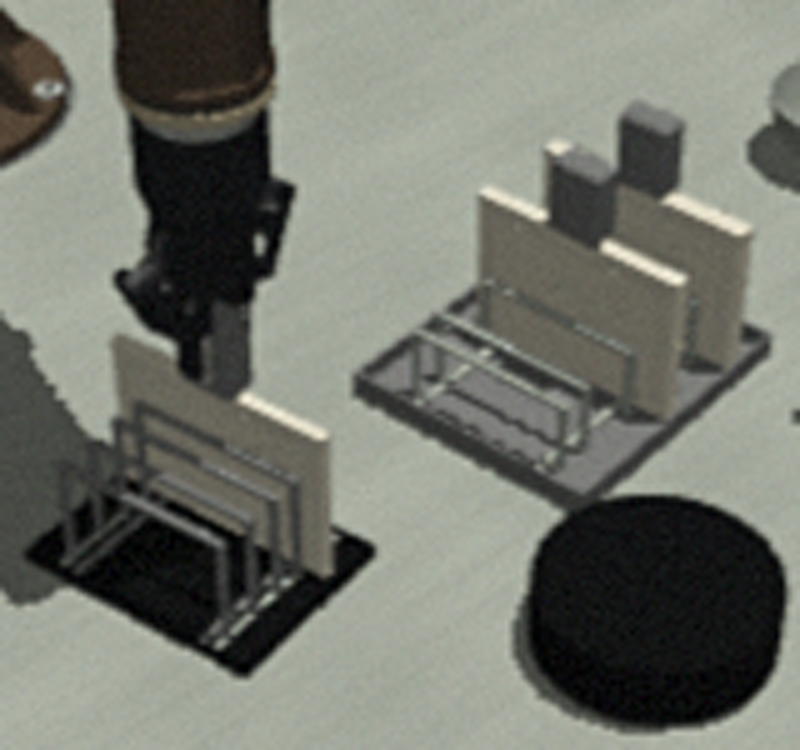

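Four hoops stand in front of the board, so it's in slot 2, right down and upright. Opening and withdrawing.

```bash
python3 -m pendant '[[[0,0,0,0,-0.3],[0,0,0,0,-0.1],[0,0,0,0,0.1],[0,0,0,0,0.2],[0,0,0,0,0.2],[0,0,0,0,0.2]]]' 20
python3 -m pendant '[[[0,0,-1,0,0.2],[0,0,-3,0,0.2],[0,0,-6,0,0.2],[0,0,-9,0,0.2],[0,0,-12,0,0.2],[0,0,-14,0,0.2],[0,0,-14,0,0.2],[0,0,-14,0,0.2]]]'
python3 -m pendant '[[[2,0,0,0,0.2],[4,0,0,0,0.2],[4,0,0,0,0.2],[4,0,0,0,0.2]]]'
python3 -c "
from h import *
goal((0.56,-0.1310,0.158),0.203)
snap('scene','s11');crop('s11',220,120,380,270,5,'s11c');snap('wrist','w11')"
```

```text
time: 13.83
tool_pos: [0.5589, -0.1309, 0.1577]
tcp_rot: [-0.322, 3.124, -0.001]
contact_force: [-0.4, -0.3, -0.1]
opening: 0.0511
time: 14.5
tool_pos: [0.5593, -0.131, 0.2995]
tcp_rot: [-0.321, 3.121, -0.002]
contact_force: [-1.1, -0.4, 0.6]
opening: 0.0513
time: 14.83
tool_pos: [0.519, -0.1393, 0.2988]
tcp_rot: [-0.32, 3.122, -0.001]
contact_force: [0.3, 0.2, -0.2]
opening: 0.0511
row [-4.14 -0.   14.1 ] turn 0.001 toolx ang -2.937 z [ 3.3e-03 -5.0e-04 -1.0e+00] pos [ 0.519  -0.1393  0.2988] F [ 0.26  0.23 -0.22] open 0.0511 t 14.83
```

View pics/s11c.png

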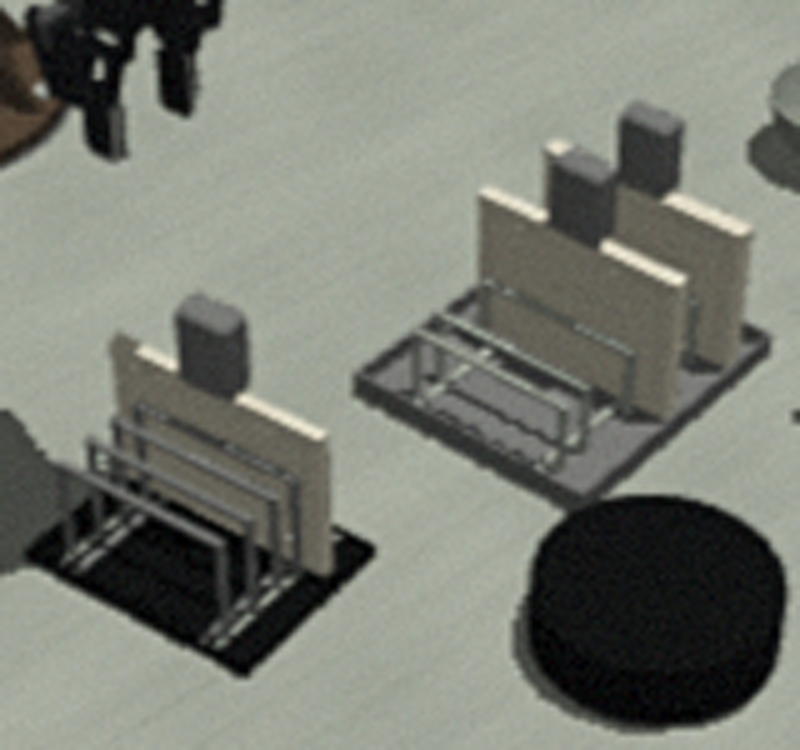

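View pics/w11.png

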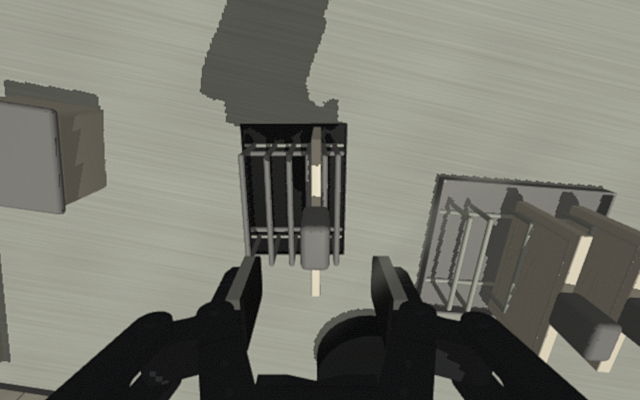

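The board stands free at (316,210), between hoop 3 on its left and hoops 1 and 2 on its right. One centring check, then I hand in.

Run:
```python
from h import *
w=ld('w11');p=(.5655,-.1577,.205);c,s=np.cos(p[2]),np.sin(p[2])
for q in [(316.5,127),(316,296)]:
    x=atz(w,*q,.12);print(1000*(c*(x[0]-p[0])+s*(x[1]-p[1])),1000*(-s*(x[0]-p[0])+c*(x[1]-p[1])))
a=atz(ld('w2'),0,0,0)
i0=cv2.imread('pics/scene0.png').astype(int);i1=cv2.imread('pics/s11.png').astype(int)
d=abs(i0-i1).max(2)>40
for n,(x0,y0,x1,y1) in dict(plates=(325,218,380,265),bowl=(370,128,406,158),tub=(140,238,202,300),boards=(335,135,375,185)).items(): print(n,d[y0:y1,x0:x1].mean().round(3))
from bench import env
env.sign_off()
```

```text
-92.26999288258504 27.17643636464997
76.97099138869908 26.913185530826134
plates 0.0
bowl 0.0
tub 0.0
boards 0.004
the job is handed in; nothing more can be done
```

I put the nearest board away in the 10.5 mm slot, the second from the narrow end, and handed the job in. No verdict was reported.

**Lifting:** I gripped the board by its handle and lifted it straight out of the stand.

**Feeling the slots:** In the 7.5 mm slot it stopped on the hoop tops, with a wrist force change of about 13 N and only about 1.5 mm of sink. In the 10.5 mm slot it went down with no measurable resistance. I held it until it touched the bottom, pressing to about 10 N, then let go and withdrew.

**Final checks:**
- **Position:** the board stands free and upright in slot 2, with its midline at rack y of +26.9 to +27.2 mm (slot centre +27).
- **Seating:** the bottom contact came at the same tool height at which I took it from the stand, where its lower edge is also 10 mm up.
- **Surroundings:** plates, bowl and tub show no change in the scene picture. The other two boards show almost none (0.4% of pixels in that patch).
- **Time:** about 15 s of the 67 s allowed.

**One check disagreed:** the blade ends read -92 and +77 mm along the slot, which adds up to 169 mm instead of 160. The near (-92) end is probably misread because the end face shows below the top edge. Going by the +77 end and the tool position, the board is within a few mm of centre, inside the 25 mm limit.

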